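# Load the aerosol shaker and lock its hold-down bar

## Task

Take the red spray can out of the carton and lay it in the yellow sloped cradle of the green shaker, nose (cap end) down in the cup and right up against the cup's end wall; the cup leaves no room for fingers round the cap, so put the can down on the wooden rails or the counter and take it again by its middle. Then, with the can lying there released, push the red knob down and turn it clockwise so that the steel bar swings over the can, feel for the notch at which the knob springs fully back up, and leave it locked there. Leave the other cans, tin, bottle and jar where they stand.

Things in the scene. Friction and masses are not known exactly. Their poses are not given: they have to be found in the camera images.
- can_red: red spray can, a rigid cylinder 52 mm in diameter and 190 mm long, about 0.3 kg. The last 41 mm at the nose is its cap, 50 mm in diameter, red too; white band round the middle. Origin: centre of the flat base; z runs along the axis from base to nose. At the start it stands upright in the carton, one of two cans there.
- can_red_nose (a point): centre of the nose (cap) end face of the red can, on its axis, 190 mm from the base; same axes as the can
- can_red_base (a point): centre of the base end face of the red can, on its axis; same axes as the can
- crate: open cardboard carton, fixed, 202 x 92 mm (its x and y) and 115 mm high, 5 mm walls and floor. The red and the blue can stand in it one behind the other along its x axis (away from the robot), 100 mm apart between axes, their floor at 5 mm, so that they stand 80 mm above its rim. Origin: centre of the underside.
- can_blue: blue spray can, same size as the red one, in the same carton. Leave it alone. Origin: centre of the base
- rest: two parallel wooden rails fixed to the counter, a resting place where a lying can will not roll: rails 120 mm long, 10 mm high, 6 mm thick, 32 mm clear between them. A 52 mm can lying in it has its axis 30.5 mm above the counter. Origin: on the counter, midway; the rails run along its y axis, which points to the left. Its use is optional.
- cradle: yellow and black sloped cradle on the shaker. Origin: centre of the inner face of the cup's end wall, on a seated can's axis, 62 mm above the counter; x runs uphill (0.35 rad above level) along that axis, away from the robot; y across, z square to the axis, upward. A seated can has its nose face at the origin and its base at x = 190 mm.
- cradle_mid (a point): point on a seated can's axis, cradle x = 95 mm; axes of the cradle. Yellow cup at the low end: 6 mm cheeks from x = 0 to 45 mm, 62 mm apart inside, up to 8 mm above the axis; end wall up to 26 mm above it. Rubber V-blocks carry the can at x = 7-33 and 143-157 mm, all 10 mm or more below the axis. From x = 45 to 143 mm the can is free on both sides and below.
- shaker: green shaker, a fixed deck 260 x 310 mm, 30 mm high, carrying the cradle and a grey tower 72 mm in diameter. Origin: on the counter under the middle of a seated can. In its frame the deck reaches from y = -250 to 60 mm and x = -130 to 130 mm; the tower and knob stand at x = -30, y = -165 mm, a grey vented box 85 mm high at x = 33 to 123, y = -237 to -107 mm.
- knob_grip (a point): point to grip on the push-and-turn knob, on its vertical axis: centre of the red bar grip 66 mm long (along this point's x), 15 mm thick (y) and 32 mm high, its top 8 mm above this point and its black disc (76 mm across) 23 mm below. It is 183 mm above the counter with the knob up. Turns and sinks with the knob; a white dash marks the end of the bar at -x.
- knob_press (a joint): how far the knob is pushed down: 0 up to 0.008 m (bottom). Spring: 5.6 N to start, 11.2 N at the bottom. The knob cannot turn from its start until pushed down at least 5.5 mm. Away from a notch it cannot come up by more than about 3 mm from the bottom: it stays about 5 mm down even when let go.
- knob_turn (a joint): turn of the knob, rad, clockwise seen from above; about 0 at the start, stop at 1.75. The one lock notch has its middle somewhere between 0.97 and 1.33 (different each time, cannot be seen), with play of 0.07 to either side: only there does a pushed knob come all the way up when eased. Past it the knob is held down again; turn back to find the notch. It turns with about 0.1 N m.
- bar_tip (a point): underside of the steel hold-down bar near its orange end, 200 mm from the knob's axis. The bar turns with the knob but does not sink with it: 215 mm long, 18 mm wide, 6 mm thick, underside 133 mm above the counter. At the start it points to the robot's side, 0.35 rad clockwise of the shaker's -x; locked, it lies across above the can, 4 to 30 mm over it. It jams on a can that is not seated.
- can_green: green spray can with a white cap, same size, standing on the counter: leave alone. Origin: centre of base
- tin: white paint tin, 104 mm across, 110 mm high: leave alone. Origin: centre of base
- thinner: blue bottle, red cap, 68 mm across, 190 mm high: leave alone. Origin: centre of base
- jar: yellow jar, 72 mm across, 70 mm high: leave alone. Origin: centre of base
There are look-alikes about, which are no part of the job. Of the things that look like the can_red, the larger one is meant.

How it is judged:
On the way, in this order (a step that is already met when the one before it is completed fails the run):
1. the red can lies seated in the cradle, nose down in the cup, released, with the bar still open (x of can_red_nose in the frame of cradle between -0.004 and 0.01 m and y of can_red_nose in the frame of cradle between -0.006 and 0.006 m and z of can_red_nose in the frame of cradle between -0.006 and 0.006 m and y of can_red_base in the frame of cradle between -0.008 and 0.008 m and z of can_red_base in the frame of cradle between -0.006 and 0.008 m and contact force between the fingers and can_red below 0.3 N and value of joint knob_turn below 0.3 rad), for 0.2 s.
2. with the can lying seated, the knob is pushed down and turned clockwise (x of can_red_nose in the frame of cradle between -0.004 and 0.01 m and y of can_red_nose in the frame of cradle between -0.006 and 0.006 m and z of can_red_nose in the frame of cradle between -0.006 and 0.006 m and y of can_red_base in the frame of cradle between -0.008 and 0.008 m and z of can_red_base in the frame of cradle between -0.006 and 0.008 m and value of joint knob_press above 0.004 m and value of joint knob_turn above 0.5 rad), for 0.05 s.
At the end, for the whole second after the job is handed in: Red can in the cradle: nose within 10 mm of the end wall and 6 mm of the axis, base within 8 mm of the axis across and -6 to +8 mm in height; knob turned over 0.8 rad and up to within 2 mm of its top; all at rest (x of can_red_nose in the frame of cradle between -0.004 and 0.01 m and y of can_red_nose in the frame of cradle between -0.006 and 0.006 m and z of can_red_nose in the frame of cradle between -0.006 and 0.006 m and y of can_red_base in the frame of cradle between -0.008 and 0.008 m and z of can_red_base in the frame of cradle between -0.006 and 0.008 m and value of joint knob_turn above 0.8 rad and value of joint knob_press below 0.002 m and linear speed of can_red below 0.02 m/s and velocity of joint knob_turn below 0.1 rad/s); the robot touches nothing.
It fails at once if another can, the tin, the bottle or the jar is moved more than 30 mm (distance of any of can_blue, can_green, tin, thinner, jar from where it was at the start of the episode above 0.03 m).
It also fails if it takes over 72 s, if anything falls off the work surface, if the arm or the gripper's body presses on something with over 40 N, if the wrist force passes 120 N, or if a joint passes its speed limit or range.

## Robot

A 6-joint arm with a two-finger parallel gripper is mounted at the origin on the work surface. World frame = base frame: x ahead of the robot, y to its left, z up, the work surface at z = 0. Lengths are in m, angles in rad, forces in N, time in s.
With the tool pointing down it reaches from about 0.375 to 0.9 m from the base axis. Payload 3.1 kg.
Tool frame: the origin (TCP) lies at the very end of the fingers, on their centre line; the grasp point (between the pads) lies 19 mm behind it; x points along the fingers, y is the direction in which the jaws open and shut, and the axes are right-handed (so a half turn about x gives the same grasp; the last joint's range is limited). The gripper opens to 87 mm and grips with 3 to 60 N. Pads are 19 mm wide; open, the fingers measure 117 mm over their backs; the gripper's body (75 mm by 190 mm) begins 51 mm behind the grasp point.
Start: joints at [1.089, 0.527, 1.433, -0, 1.181, -0.178], TCP at [0.186, 0.597, 0.223] pointing down, gripper open.
Joint ranges: [-3.08, 3.08], [-0.75, 2.2], [0.22, 2.44], [-1.43, 4.57], [0, 2.65], [-2.85, 2.85]. Speed limits (rad/s): [2.79, 2.79, 3.14, 3.14, 3.14, 3.14].

## Interface

Orientations are given as a unit quaternion [x, y, z, w].
In Python, from rig import robot gives the robot as it stands.
- The arm moves only by the tool carry_out, never from a script. Its argument "commands" is a list that holds one entry, the list of rows, each a list of 5 numbers: the opening, from 0 (shut) to 1 (fully open), then the shift along the tool's x, y, z in mm, then the turn about the tool's x in degrees. In form: [[[hand, x, y, z, twist], ...]]. A call has 1 to 8 rows; each row shifts and turns the pose as measured when the row begins, along the tool's axes as they then stand; what a row does not reach is not made up. A row lasts 1/12 s, in which the tool goes at most 41.7 mm and 7.16 degrees, less where a joint would pass 70% of its speed; a pose out of reach is approached as far as the arm can. A call with a gripper value outside its range is refused whole. The fingers move at their own pace and stop on an object; "force" is the grip in N (left out, the last holds). Time passes only in rows, so rows that do not move let the fingers close. It gives the time, the measured TCP pose, the force and the opening at its end, in the units of the state.
- robot.get_obs(): the state, without advancing time (a new reading comes with each control period).
- robot.camera(name): name is "scene" or "side" or "wrist"; returns the picture (480x640x3 uint8, red, green, blue); there is no depth.
- robot.camera_model(name): a dict with "fx", "fy", "cx", "cy" (pixels), "R" (3x3) and "t" (3): a world point X has camera coordinates R X + t. Camera axes: x right, y down, z forward; pixel columns grow to the right and rows downward; lengths in m; the calibration is good to about 2 mm. A picture is of the moment at which its call begins: read the wrist's pose just before it. camera_model takes no time and is no camera call; for the wrist camera it gives the pose at the moment of the call.
- robot.hand_in(): hands the job in, once; it reports no verdict.
The state is a dict: "time": time; "q": joint angles; "joint_velocities": joint speeds; "joint_torque": joint torques, N m; "position": TCP position; "tool_rot": TCP orientation; "ft_force": force on the tool from outside, world axes, zero at the start; "moment": the same for the moment, N m; "grip_width": finger opening in m.
Only numpy, scipy, OpenCV 4.12 (cv2) and the standard library are available. Lean on these libraries where they do the work, as an engineer would, in place of code of your own. Each camera call takes 0.05 s, during which the arm holds its last target. There are 200 camera calls.

## Working session

There is one attempt and no reset: what is moved stays moved. The work goes in short steps, Python scripts to look and compute and a tool call to move; the robot and the scene stay as the last step left them, time stands still between calls to the robot, and variables do not carry over. Pictures are saved under pics/ and viewed, on a budget of 10 in all, crops included, one or two more only if the job needs it, and the job is handed in when it is done.

Besides the shell and the picture viewer there is one more tool, called after ">>>" as name(argument=value, ...), one argument or row to a line, values as JSON. carry_out: Moves the arm, as the interface text tells. Its arguments: {"type":"object","properties":{"commands":{"type":"array"},"force":{"type":"number"}},"required":["commands"]}

```bash
mkdir -p pics; ls; python3 - <<'E'
from rig import robot
import cv2,json
for n in("scene","side"):
    cv2.imwrite(f"pics/{n}0.png",robot.camera(n)[:,:,::-1]); print(n,robot.camera_model(n))
o=robot.get_obs();print(o)
E
```

```text
pics
scene {'fx': 450.7556219682461, 'fy': 450.7556219682461, 'cx': 317.657862762475, 'cy': 233.4597373332653, 'R': array([[ 0.18207902,  0.98313629, -0.01703733],
       [ 0.52107906, -0.11116993, -0.84623747],
       [-0.8338608 ,  0.1452043 , -0.53253345]]), 't': array([-0.15963859, -0.19329432,  1.430216  ])}
side {'fx': 450.29437516448695, 'fy': 450.29437516448695, 'cx': 327.8669172927316, 'cy': 236.44464953176572, 'R': array([[ 0.80468718, -0.59327997,  0.02230298],
       [-0.38411756, -0.54890148, -0.74240209],
       [ 0.45269442,  0.58883448, -0.66958324]]), 't': array([-0.43480246,  0.37768523,  0.809715  ])}
{'time': 0.1, 'q': array([ 1.08952528e+00,  5.28374568e-01,  1.43380214e+00,  3.94140818e-07,
        1.18141246e+00, -1.78473862e-01]), 'joint_velocities': array([ 0.00184374, -0.00101684, -0.00345987,  0.00069675,  0.00043837,
        0.00057848]), 'joint_torque': array([-5.77553728e-04, -4.40981913e+01, -1.77149534e+01,  6.34610653e-02,
        5.34627226e-02, -4.23770655e-05]), 'position': array([0.1860065 , 0.59596871, 0.22165977]), 'tool_rot': array([ 0.10597869,  0.69924668, -0.10731423,  0.69878914]), 'ft_force': array([-0.46260571, -0.85159815,  0.489883  ]), 'moment': array([-0.00317211, -0.01079795, -0.01932904]), 'grip_width': 0.08681581203388937}
```

View pics/scene0.png

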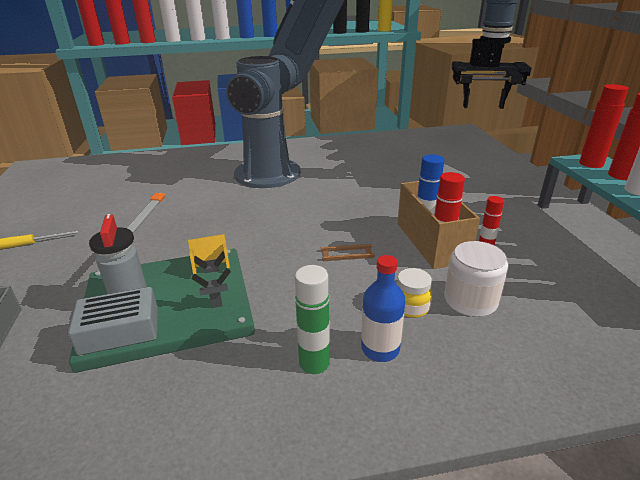

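View pics/side0.png

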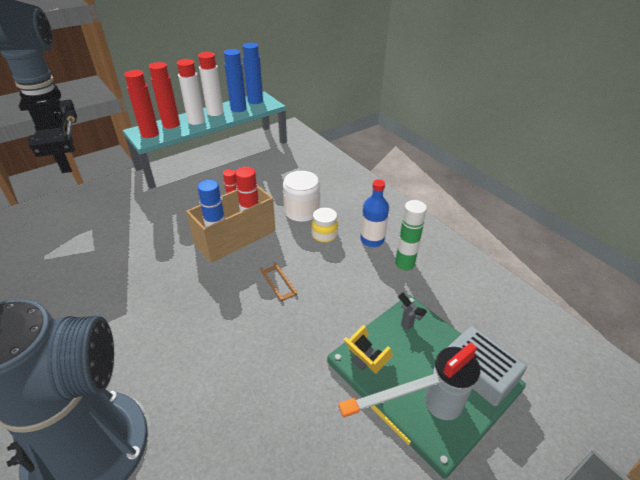

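```bash
cat > h.py <<'E'
import numpy as np
from scipy.optimize import least_squares
from scipy.spatial.transform import Rotation as Ro
from rig import robot
M={n:robot.camera_model(n) for n in("scene","side")}
def proj(m,X):
    c=np.asarray(X)@np.asarray(m["R"]).T+m["t"]
    return np.stack([m["fx"]*c[...,0]/c[...,2]+m["cx"],m["fy"]*c[...,1]/c[...,2]+m["cy"]],-1)
def plane(m,uv,z):
    R=np.asarray(m["R"]);d=R.T@[(uv[0]-m["cx"])/m["fx"],(uv[1]-m["cy"])/m["fy"],1];c=-R.T@m["t"]
    return c+d*(z-c[2])/d[2]
def fit(obs,pts,p0,):  # obs: list (model,ptname-idx xyz local,uv); pose x,y,yaw
    def f(p):
        c,s=np.cos(p[2]),np.sin(p[2]);R=np.array([[c,-s,0],[s,c,0],[0,0,1]])
        return np.concatenate([proj(m,R@np.array(l)+[p[0],p[1],0])-uv for m,l,uv in zip(*[list(k) for k in zip(*obs)])])
    r=least_squares(f,p0,loss="soft_l1",f_scale=2);return r.x,f(r.x).reshape(-1,2)
E
python3 - <<'E'
from h import *
S,D=M["scene"],M["side"]
obs=[(D,(-.13,.06,.03),(328,358)),(D,(.13,.06,.03),(410,297)),(D,(.13,-.25,.03),(525,381)),(D,(-.13,-.25,.03),(446,462)),
(S,(.13,.06,.03),(254,327)),(S,(-.13,.06,.03),(238,253)),(S,(.13,-.25,.03),(72,357)),
(D,(-.03,-.165,.16),(458,369)),(S,(-.03,-.165,.16),(111,240))]
p,r=fit(obs,None,[.6,-.2,0]);print("shaker",p,r.round(1).tolist())
for n,a,b in(("red",(451,178),(246,172)),("blue",(432,159),(209,186))):
    print(n,plane(S,a,.195),plane(D,b,.195))
for uv in((319,253),(373,249),(325,261),(374,258)): print("rest S",plane(S,uv,.01)[:2])
for uv in((263,267),(275,265),(284,300),(297,294)): print("rest D",plane(D,uv,.01)[:2])
for uv in((437,266),(477,230)): print(plane(S,uv,0 if uv[0]==437 else .06)[:2])
print("crate rim D",[plane(D,u,.115)[:2] for u in((188,210),(273,188))])
print("tips", plane(S,(158,197),.139),plane(D,(350,407),.139))
for n,uv in(("green",(314,366)),("thinner",(382,354)),("jar",(415,310)),("tin",(474,305))):print(n,plane(S,uv,0)[:2])
E
```

```text
shaker [ 0.59153893 -0.15537242  0.08141717] [[-1.7, -6.8], [-0.6, -6.8], [2.6, 0.0], [-0.0, 9.2], [0.2, -1.7], [-0.6, -5.7], [-6.0, 5.5], [-0.4, -7.4], [0.5, -2.8]]
red [0.5427566  0.34314591 0.195     ] [0.53427556 0.34329315 0.195     ]
blue [0.44142499 0.34415266 0.195     ] [0.43321496 0.34075519 0.195     ]
rest S [0.48876405 0.07514411]
rest S [0.49852415 0.19987697]
rest S [0.52219569 0.08242981]
rest S [0.53344187 0.19190388]
rest D [0.48168701 0.19690705]
rest D [0.5100634  0.18553913]
rest D [0.46733723 0.07523469]
rest D [0.50243085 0.07298932]
[0.5778414  0.32340507]
[0.54411965 0.42442757]
crate rim D [array([0.38373708, 0.38524813]), array([0.60780967, 0.34449275])]
tips [ 0.3853893  -0.26552425  0.139     ] [ 0.38153279 -0.27064603  0.139     ]
green [0.80256748 0.00744936]
thinner [0.79957179 0.12784089]
jar [0.70414565 0.22430548]
tin [0.71354408 0.34242903]
```

```bash
cat >> h.py <<'E'
def st():
    o=robot.get_obs();R=Ro.from_quat(o["tool_rot"]).as_matrix();return o,R
def to(target,yaw=None):
    """shift in tool mm to world target; yaw = desired world angle of tool y (mod pi)"""
    o,R=st();d=R.T@(np.array(target)-o["position"])*1000
    a=np.arctan2(R[1,1],R[0,1]);tw=None
    if yaw is not None: tw=-np.degrees((yaw-a+np.pi/2)%np.pi-np.pi/2)
    print("t",o["time"].round(2),"pos",o["position"].round(4),"yawy",a.round(3),"q6",o["q"][5].round(2),"w",round(o["grip_width"],4),"F",o["ft_force"].round(1),"| shift",d.round(1),"twist",tw)
    return d,tw
E
python3 - <<'E'
from h import *
o,R=st();print(R.round(3));to([.538,.343,.27],np.pi/2)
print(robot.camera_model("wrist"))
E
```

```text
[[-0.001  0.298  0.955]
 [-0.002  0.955 -0.298]
 [-1.    -0.002 -0.   ]]Traceback (most recent call last):
  File "<stdin>", line 2, in <module>
  File "h.py", line 24, in to
    print("t",o["time"].round(2),"pos",o["position"].round(4),"yawy",a.round(3),"q6",o["q"][5].round(2),"w",round(o["grip_width"],4),"F",o["ft_force"].round(1),"| shift",d.round(1),"twist",tw)
              ^^^^^^^^^^^^^^^
AttributeError: 'float' object has no attribute 'round'
```

>>> carry_out(
  commands=[
    [[1,-16,0,0,-6],[1,-16,0,0,-6],[1,-16,0,0,-5.4],[1,0,-25,33,0],[1,0,-25,33,0],[1,0,-25,33,0],[1,0,-25,33,0],[1,0,-25,33,0]],
  ],
)

```text
time: 0.77
position: [0.3486, 0.4742, 0.2669]
tool_rot: [-0.014, 0.71, 0.01, 0.704]
ft_force: [0.7, 0.4, -0.8]
grip_width: 0.0868
```

>>> carry_out(
  commands=[
    [[1,0,-25,33,0],[1,0,-25,33,0],[1,0,-25,33,0],[1,0,-25,33,0],[1,0,-25,33,0],[1,0,0,0,0]],
  ],
)

```text
time: 1.27
position: [0.524, 0.3463, 0.2637]
tool_rot: [-0.014, 0.71, 0.006, 0.704]
ft_force: [0.8, 0.3, 0.2]
grip_width: 0.0869
```

```bash
sed -i 's/o\["time"\].round(2)/round(o["time"],2)/' h.py; python3 - <<'E'
from h import *
import cv2,pickle
to([.538,.343,.27],np.pi/2)
m=robot.camera_model("wrist");cv2.imwrite("pics/w1.png",robot.camera("wrist")[:,:,::-1]);pickle.dump(m,open("w1.pkl","wb"));print(m)
print(proj(m,[[.538,.343,.195],[.437,.342,.195]]))
E
```

```text
t 1.27 pos [0.524  0.3463 0.2637] yawy 1.599 q6 -1.19 w 0.0869 F [0.8 0.3 0.2] | shift [-6.4 -3.8 13.9] twist 1.5875571960439703
{'fx': 415.16128691882494, 'fy': 415.16128691882494, 'cx': 319.78794385966614, 'cy': 242.78450863590353, 'R': array([[-0.02884955,  0.99953084, -0.01028603],
       [ 0.96080765,  0.03056727,  0.27552552],
       [ 0.27571067, -0.00193411, -0.96123873]]), 't': array([-0.32904769, -0.55737308,  0.28699792])}
[[313.51508468 282.67333463]
 [316.34152313 104.03438675]]
```

View pics/w1.png

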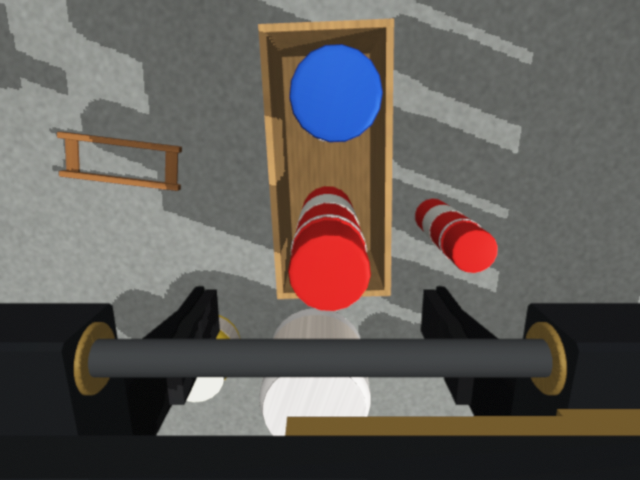

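The wrist view shows the red cap's top disc at about (329,270) and the blue one at (336,93). The small look-alike is at (470,245). The rest has rails and two crosspieces, at (115,160).

```bash
python3 - <<'E'
from h import *
import pickle
m=pickle.load(open("w1.pkl","rb"))
p=plane(m,(329,270),.195);print(p,plane(m,(336,93),.195))
to([p[0],p[1],.141],np.pi/2)
E
```

```text
[0.52970379 0.35193486 0.195     ] [0.43121439 0.35216277 0.195     ]
t 1.32 pos [0.5208 0.348  0.2633] yawy 1.599 q6 -1.19 w 0.087 F [ 0.5 -0.1  0.4] | shift [122.2   4.8  10.5] twist 1.6308127570523854
```

```bash
cat >> h.py <<'E'
def redtop(img,lo=((0,120,150),(6,255,255))):
    import cv2
    h=cv2.cvtColor(img,cv2.COLOR_RGB2HSV);b=cv2.inRange(h,np.array(lo[0]),np.array(lo[1]))
    n,l,s,c=cv2.connectedComponentsWithStats(b);return [(s[i].tolist(),c[i].round(1).tolist()) for i in np.argsort(-s[1:,4])[:4]+1]
E
python3 - <<'E'
from h import *
m=robot.camera_model("wrist");i=robot.camera("wrist")
print(robot.get_obs()["position"],redtop(i)); print(i[270,329],i[215,329],i[240,329])
for n in M: print(n,redtop(robot.camera(n)))
for s in((330,270),(330,268)): print(plane(m,s,.195))
E
```

```text
[0.51848494 0.34951662 0.26334648] [([286, 222, 82, 94, 5232], [327.0, 274.7]), ([450, 234, 45, 44, 1533], [471.6, 255.6]), ([442, 225, 34, 12, 74], [457.9, 227.9]), ([342, 212, 16, 23, 62], [351.0, 224.6])]
[232  43  39] [128  23  20] [155  27  24]
scene [([598, 84, 31, 84, 454], [613.9, 119.6]), ([84, 0, 20, 45, 375], [93.5, 22.2]), ([112, 0, 18, 44, 369], [120.3, 21.5]), ([100, 215, 17, 32, 356], [108.1, 230.6])]
side [([124, 70, 29, 68, 839], [138.0, 102.3]), ([149, 62, 26, 67, 803], [161.0, 93.7]), ([223, 167, 32, 26, 595], [238.9, 178.7]), ([444, 343, 33, 34, 384], [459.4, 358.7])]
[0.52615798 0.35429102 0.195     ]
[0.5249132 0.3542459 0.195    ]
```

```bash
python3 - <<'E'
from h import *
for k in range(4):
    print(robot.get_obs()["position"],robot.get_obs()["position"]);m=robot.camera_model("wrist");s=redtop(robot.camera("wrist"))[0][0]
    c=(s[0]+s[2]/2,s[1]+s[3]-s[2]/2);print(s,c,plane(m,c,.195)[:2])
to([.53,.352,.141],np.pi/2)
E
```

```text
[0.51624032 0.35138329 0.26369574] [0.51624032 0.35138329 0.26369574]
[280, 229, 81, 94, 5190] (320.5, 282.5) [0.52957437 0.35246605]
[0.51588084 0.35191178 0.26393245] [0.51588084 0.35191178 0.26393245]
[279, 229, 81, 94, 5163] (319.5, 282.5) [0.52934841 0.35239934]
[0.51576328 0.35218742 0.26414699] [0.51576328 0.35218742 0.26414699]
[279, 229, 81, 94, 5172] (319.5, 282.5) [0.52935048 0.35271755]
[0.51581826 0.35233259 0.26428803] [0.51581826 0.35233259 0.26428803]
[279, 229, 81, 94, 5163] (319.5, 282.5) [0.52948988 0.35286973]
t 1.67 pos [0.5159 0.3524 0.2644] yawy 1.608 q6 -1.18 w 0.0867 F [-0.8 -0.2  0.4] | shift [1.232e+02 1.000e-01 1.560e+01] twist 2.1068999987970787
```

```bash
python3 - <<'E'
from h import *
for n in M:
    im=robot.camera(n)
    print(n,proj(M[n],[[.5295,.3525,.195],[.538,.343,.195],[.5295,.3525,.152]]).round(0).tolist())
    import cv2
    h=cv2.cvtColor(im,cv2.COLOR_RGB2HSV);b=cv2.inRange(h,np.array((0,120,70)),np.array((8,255,255)))
    N,l,s,c=cv2.connectedComponentsWithStats(b);print([x.tolist() for x in s[1:] if x[4]>100])
    o=robot.get_obs(); print(proj(M[n],o["position"]))
    x0,y0=(380,60) if n=="scene" else (150,60)
    cv2.imwrite(f"pics/c_{n}.png",cv2.resize(im[y0:y0+200,x0:x0+200,::-1],(400,400)))
a,b=[cv2.imread(f"pics/c_{n}.png") for n in M];cv2.imwrite("pics/c.png",np.hstack([a,b]))
E
```

```text
scene [[452.0, 175.0], [450.0, 177.0], [450.0, 193.0]]
[[77, 0, 27, 46, 614], [105, 0, 25, 44, 599], [133, 0, 22, 43, 595], [172, 80, 43, 65, 2255], [579, 84, 50, 84, 2078], [608, 92, 32, 88, 1293], [438, 172, 27, 29, 629], [485, 196, 19, 19, 286], [435, 199, 27, 23, 444], [482, 212, 19, 17, 205], [100, 214, 17, 33, 395], [377, 255, 20, 19, 327]]
[454.44264857 140.68081699]
side [[243.0, 171.0], [247.0, 172.0], [244.0, 185.0]]
[[198, 52, 10, 17, 130], [177, 59, 18, 18, 269], [148, 62, 31, 67, 1160], [124, 70, 34, 68, 1229], [223, 167, 34, 27, 680], [373, 180, 12, 10, 107], [237, 190, 21, 18, 264], [443, 343, 34, 35, 493]]
[234.6158708  148.24483579]
```

View pics/c.png

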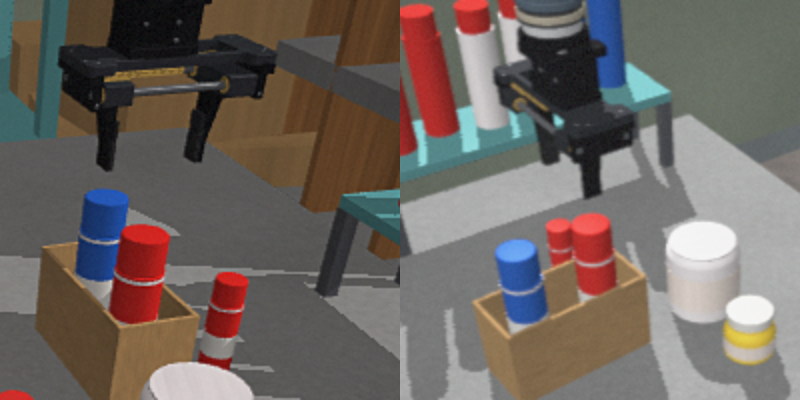

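The crop shows the red cap's top at scene (452,176) and side (246,171). Both are within about 3 px of the wrist estimate, so I'm going down to grasp.

>>> carry_out(
  commands=[
    [[1,0,0,14,2],[1,10,0,0,0],[1,30,0,0,0],[1,30,0,0,0],[1,25,0,0,0],[1,10,0,0,0],[1,0,0,0,0],[1,0,0,0,0]],
  ],
  force=15,
)

```text
time: 2.43
position: [0.5249, 0.3559, 0.1561]
tool_rot: [-0.006, 0.711, 0.001, 0.704]
ft_force: [0.3, 0.5, 0.3]
grip_width: 0.0872
```

```bash
python3 - <<'E'
from h import *
to([.531,.351,.141],np.pi/2)
E
```

```text
t 2.43 pos [0.5249 0.3559 0.1561] yawy 1.582 q6 -1.16 w 0.0872 F [0.3 0.5 0.3] | shift [15.1 -4.8  6.2] twist 0.6425929748195328
```

>>> carry_out(
  commands=[
    [[1,10,-5,7,0],[1,6,0,0,0],[1,0,0,0,0],[0,0,0,0,0],[0,0,0,0,0],[0,0,0,0,0],[0,0,0,0,0],[0,0,0,0,0]],
  ],
  force=15,
)

```text
time: 3.1
position: [0.5362, 0.352, 0.1448]
tool_rot: [-0.005, 0.707, 0.003, 0.707]
ft_force: [0.1, -0.7, -0.5]
grip_width: 0.0616
```

```bash
python3 - <<'E'
from h import *
to([.531,.351,.141],np.pi/2)
E
```

```text
t 3.1 pos [0.5362 0.352  0.1448] yawy 1.583 q6 -1.17 w 0.0616 F [ 0.1 -0.7 -0.5] | shift [ 3.8 -1.  -5.3] twist 0.6816460713128099
```

>>> carry_out(
  commands=[
    [[0,3,0,-3,0],[0,0,0,0,0],[0,0,0,0,0],[0,0,0,0,0],[0,0,0,0,0],[0,-15,0,0,0],[0,-15,0,0,0],[0,0,0,0,0]],
  ],
  force=15,
)

```text
time: 3.77
position: [0.5307, 0.3513, 0.1697]
tool_rot: [-0.006, 0.709, 0.003, 0.705]
ft_force: [-0.2, -0.6, -2.4]
grip_width: 0.0514
```

>>> carry_out(
  commands=[
    [[0,-20,0,0,0],[0,-35,0,0,0],[0,-35,0,0,0],[0,-25,0,0,0],[0,0,-20,5,0],[0,0,-32,8,0],[0,0,-32,8,0],[0,0,-32,8,0]],
  ],
)

```text
time: 4.43
position: [0.5562, 0.2394, 0.2803]
tool_rot: [-0.01, 0.714, 0.007, 0.7]
ft_force: [0.5, 0.1, -3.0]
grip_width: 0.0515
```

>>> carry_out(
  commands=[
    [[0,0,-32,10,0],[0,0,-32,10,0],[0,0,-32,10,0],[0,0,-32,10,0],[0,0,-32,10,0],[0,0,-25,10,0],[0,0,-15,5,0],[0,0,0,0,0]],
  ],
)

```text
time: 5.1
position: [0.6244, 0.0246, 0.2686]
tool_rot: [-0.01, 0.719, 0.004, 0.694]
ft_force: [-0.3, -0.3, -2.9]
grip_width: 0.0516
```

```bash
python3 - <<'E'
from h import *
to([.64,.0,.145],np.pi/2)
E
```

```text
t 5.1 pos [0.6244 0.0246 0.2686] yawy 1.59 q6 -1.72 w 0.0516 F [-0.3 -0.3 -2.9] | shift [123.2 -24.   19.5] twist 1.1020158932230821
```

>>> carry_out(
  commands=[
    [[0,15,-15,10,1],[0,30,-10,8,0],[0,30,0,0,0],[0,25,0,0,0],[0,10,0,0,0],[0,0,0,0,0],[0,0,0,0,0]],
  ],
)

```text
time: 5.68
position: [0.6365, 0.0016, 0.1498]
tool_rot: [-0.001, 0.722, -0.001, 0.692]
ft_force: [0.2, 0.4, -3.1]
grip_width: 0.0516
```

```bash
python3 - <<'E'
from h import *
to([.64,.0,.138],np.pi/2);print(st()[1].round(3))
E
```

```text
t 5.68 pos [0.6365 0.0016 0.1498] yawy 1.57 q6 -1.73 w 0.0516 F [ 0.2  0.4 -3.1] | shift [11.7 -1.6  3.9] twist -0.05168553981009459
[[-0.041  0.001  0.999]
 [-0.003  1.    -0.001]
 [-0.999 -0.003 -0.041]]
```

>>> carry_out(
  commands=[
    [[0,6,0,0,0],[0,6,0,0,0],[0,2,0,0,0],[0,0,0,0,0]],
  ],
  force=7,
)

```text
time: 6.02
position: [0.6384, 0.0033, 0.1389]
tool_rot: [-0.002, 0.719, -0.001, 0.695]
ft_force: [0.2, 0.2, -2.6]
grip_width: 0.0516
```

>>> carry_out(
  commands=[
    [[0,1,0,0,0],[0,0,0,-9,0],[0,0,0,-12,0],[0,0,0,-12,0],[0,1,0,-12,0],[0,2,0,-12,0],[0,3,0,-12,0],[0,0,0,0,0]],
  ],
)

```text
time: 6.68
position: [0.5661, 0.0029, 0.1387]
tool_rot: [-0.002, 0.716, -0.001, 0.698]
ft_force: [-1.5, 0.2, -3.1]
grip_width: 0.0516
```

```bash
python3 - <<'E'
from h import *
import cv2
to([.564,.0,.131],np.pi/2);print(st()[1][:,0].round(3))
im=robot.camera("side");cv2.imwrite("pics/s2.png",im[150:400,220:560,::-1])
E
```

```text
t 6.68 pos [0.5661 0.0029 0.1387] yawy 1.573 q6 -1.75 w 0.0516 F [-1.5  0.2 -3.1] | shift [ 7.8 -2.9 -1.9] twist 0.10125975838645522
[-0.026 -0.005 -1.   ]
```

View pics/s2.png

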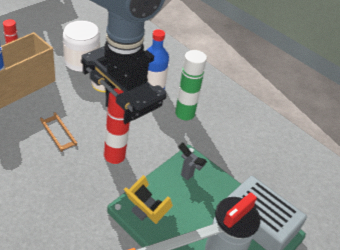

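The can is still upright in the grip and hadn't touched the counter yet. I'm moving back and pressing until I feel contact.

>>> carry_out(
  commands=[
    [[0,0,0,30,0],[0,0,0,35,0],[0,0,0,25,0],[0,3,0,0,0],[0,3,0,0,0],[0,3,0,0,0],[0,3,0,0,0]],
  ],
  force=10,
)

```text
time: 7.32
position: [0.6733, 0.0019, 0.1377]
tool_rot: [-0.003, 0.705, -0.003, 0.71]
ft_force: [0.9, 1.4, 6.1]
grip_width: 0.0515
```

>>> carry_out(
  commands=[
    [[0,2,0,-8,0],[0,2,0,-12,0],[0,2,0,-12,0],[0,2,0,-12,0],[0,3,0,-12,0],[0,4,0,-12,0],[0,5,0,-12,0]],
  ],
  force=4,
)

```text
time: 7.9
position: [0.6025, 0.0, 0.1273]
tool_rot: [-0.005, 0.693, -0.005, 0.721]
ft_force: [-0.3, 0.3, 4.9]
grip_width: 0.052
```

```bash
python3 - <<'E'
from h import *
import cv2
to([.564,.0,.131],np.pi/2);print(st()[1][:,0].round(3))
im=robot.camera("side");cv2.imwrite("pics/s3.png",im[150:400,220:560,::-1])
E
```

```text
t 7.9 pos [0.6025 0.     0.1273] yawy 1.571 q6 -1.75 w 0.052 F [-0.3  0.3  4.9] | shift [ -5.3  -0.1 -38.3] twist -0.0010438622956264918
[ 0.041 -0.013 -0.999]
```

View pics/s3.png

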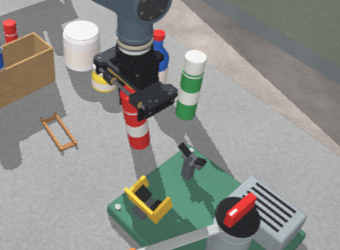

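The can is pivoting with its base planted, so I'm carrying on along the arc.

>>> carry_out(
  commands=[
    [[0,6,0,-12,0],[0,7,0,-12,0],[0,8,0,-11,0],[0,9,0,-11,0],[0,10,0,-10,0],[0,10,0,-10,0],[0,11,0,-8,0],[0,11,0,-8,0]],
  ],
)

```text
time: 8.62
position: [0.5088, 0.0008, 0.0596]
tool_rot: [-0.006, 0.697, -0.003, 0.717]
ft_force: [-2.6, -0.5, 3.4]
grip_width: 0.0516
```

```bash
python3 - <<'E'
from h import *
import cv2
to([.5,.0,.01],np.pi/2);print(st()[1][:,0].round(3))
im=robot.camera("side");cv2.imwrite("pics/s4.png",im[150:400,220:560,::-1])
E
```

```text
t 8.62 pos [0.5088 0.0008 0.0596] yawy 1.574 q6 -1.78 w 0.0516 F [-2.6 -0.5  3.4] | shift [ 49.3  -0.1 -10.2] twist 0.19187537253311318
[ 0.029 -0.013 -0.999]
```

View pics/s4.png

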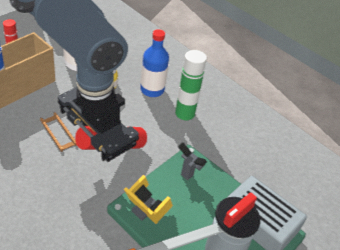

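The can is nearly flat, with its base on the far side and its cap towards the robot. I'm finishing the lay-down.

>>> carry_out(
  commands=[
    [[0,11,0,-6,0],[0,11,0,-5,0],[0,11,0,-4,0],[0,9,0,-3,0],[0,6,0,-1,0],[0,2,0,0,0],[0,0,0,0,0]],
  ],
)

```text
time: 9.25
position: [0.4852, 0.0005, 0.0065]
tool_rot: [-0.005, 0.7, -0.003, 0.714]
ft_force: [-1.0, 0.4, -2.5]
grip_width: 0.0517
```

```bash
python3 - <<'E'
from h import *
to([.5,.0,.008],np.pi/2);print(st()[1][:,0].round(3))
E
```

```text
t 9.25 pos [0.4852 0.0005 0.0065] yawy 1.574 q6 -1.79 w 0.0517 F [-1.   0.4 -2.5] | shift [-1.2 -0.5 14.8] twist 0.20868911784825958
[ 0.02  -0.011 -1.   ]
```

>>> carry_out(
  commands=[
    [[0.75,-2,0,0,0],[0.75,0,0,0,0],[0.75,0,0,0,0],[0.75,-1,0,15,0],[0.75,0,0,20,0],[0.75,0,0,20,0],[0.75,0,0,10,0],[0.75,0,0,0,0]],
  ],
)

```text
time: 9.92
position: [0.5578, 0.0, 0.016]
tool_rot: [-0.006, 0.696, -0.004, 0.718]
ft_force: [1.0, 0.7, 1.2]
grip_width: 0.0651
```

```bash
python3 - <<'E'
from h import *
import cv2
to([.5,.0,.008],np.pi/2);print(st()[1][:,0].round(3))
cv2.imwrite("pics/s5.png",np.hstack([robot.camera("wrist")[::2,::2,::-1],robot.camera("side")[150:390,220:540,::-1]]))
E
```

```text
t 9.92 pos [0.5578 0.     0.016 ] yawy 1.574 q6 -1.76 w 0.0651 F [1.  0.7 1.2] | shift [  6.2   0.3 -58. ] twist 0.20525451103573716
[ 0.031 -0.014 -0.999]
```

View pics/s5.png

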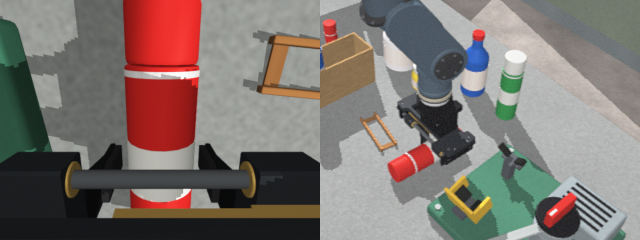

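The can lies along x with its nose towards the robot. The fingers straddle the white middle band, and the cap edge is at wrist pixel (324,132). Next I measure where the nose is and grip.

```bash
python3 - <<'E'
from h import *
m=robot.camera_model("wrist");o,R=st()
p=plane(m,(324,130),.051);q=plane(m,(324,152),.052);print(p,q,"grasp",o["position"]-.019*R[:,0])
E
```

```text
[0.47808774 0.00246388 0.051     ] [0.48422823 0.00251455 0.052     ] grasp [0.55418767 0.00066819 0.03451946]
```

>>> carry_out(
  commands=[
    [[0,6,0,0,0],[0,3,0,0,0],[0,0,0,0,0],[0,0,0,0,0],[0,0,0,0,0],[0,0,0,0,0],[0,0,0,0,0]],
  ],
  force=15,
)

```text
time: 10.6
position: [0.5514, 0.0007, 0.006]
tool_rot: [-0.005, 0.698, -0.003, 0.716]
ft_force: [0.8, 0.7, -0.1]
grip_width: 0.0514
```

```bash
python3 - <<'E'
from h import *
import cv2
m=robot.camera_model("wrist");im=robot.camera("wrist");o,R=st()
h=cv2.cvtColor(im,cv2.COLOR_RGB2HSV)[:,315:335].mean(1)
pr=None
for r in range(0,440):
    k=("w" if h[r,1]<90 else "r")+("d" if h[r,2]<110 else "")
    if k!=pr: print(r,k,plane(m,(325,r),.052)[0].round(4),end=" | ");pr=k
print(o["position"]-.019*R[:,0]);to([.55,0,.2],np.pi/2)
E
```

```text
0 r 0.444 | 169 w 0.4847 | 184 r 0.4888 | 334 w 0.5355 | 339 wd 0.5372 | 377 w 0.5511 | 417 r 0.5667 | 435 rd 0.5741 | 436 wd 0.5745 | [0.55098549 0.00099467 0.02495513]
t 10.65 pos [0.5515 0.0008 0.006 ] yawy 1.574 q6 -1.76 w 0.0513 F [ 0.6 -0.2  0.1] | shift [-194.    -3.1    3.3] twist 0.17228847310738504
```

>>> carry_out(
  commands=[
    [[0,-20,0,0,0],[0,-40,0,0,0],[0,-40,0,0,0],[0,-40,0,0,0],[0,-40,0,0,0],[0,-10,0,0,0],[0,0,0,0,0]],
  ],
)

```text
time: 11.23
position: [0.5387, 0.0041, 0.1966]
tool_rot: [-0.004, 0.708, -0.002, 0.707]
ft_force: [-0.2, 0.3, -3.6]
grip_width: 0.0518
```

```bash
python3 - <<'E'
from h import *
import cv2
to([.55,0,.2],np.pi/2);print(st()[1].round(3))
cv2.imwrite("pics/s6.png",np.hstack([robot.camera("scene")[110:390,40:440,::-1],robot.camera("side")[150:430,220:620,::-1]]))
E
```

```text
t 11.23 pos [0.5387 0.0041 0.1966] yawy 1.573 q6 -1.76 w 0.0518 F [-0.2  0.3 -3.6] | shift [-3.4 -4.2 11.2] twist 0.1539108278057719
[[-0.002 -0.003  1.   ]
 [-0.008  1.     0.003]
 [-1.    -0.008 -0.002]]
```

View pics/s6.png

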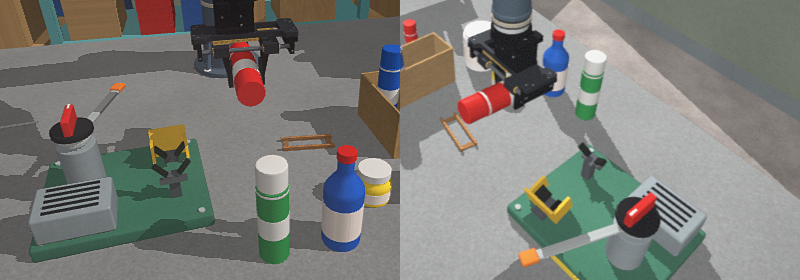

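The can is held level by its middle, nose towards the robot, with no droop. Next I fit the shaker's pose by matching the green deck silhouette.

```bash
python3 - <<'E'
from h import *
import cv2
from scipy.optimize import minimize
hulls={}
for n in M:
    h=cv2.cvtColor(robot.camera(n),cv2.COLOR_RGB2HSV);b=cv2.inRange(h,np.array((60,70,25)),np.array((90,255,255)))
    if n=="scene": b[:240]=0;b[:,270:]=0
    else: b[:285]=0;b[:,:300]=0
    b=cv2.morphologyEx(b,cv2.MORPH_OPEN,np.ones((3,3)))
    N,l,s,c=cv2.connectedComponentsWithStats(b);k=[i for i in range(1,N) if s[i,4]>60]
    p=np.argwhere(np.isin(l,k))[:,::-1].astype(np.int32);hulls[n]=cv2.convexHull(p).astype(np.float32)
    print(n,cv2.approxPolyDP(hulls[n],3,True)[:,0].tolist())
def box(p):
    c,s=np.cos(p[2]),np.sin(p[2]);L=np.array([(x,y,z) for x in(-.13,.13) for y in(-.25,.06) for z in(0,.03)])
    return L@np.array([[c,-s,0],[s,c,0],[0,0,1]]).T+[p[0],p[1],0]
def cost(p,ns=("side",)):
    t=0
    for n in ns:
        H=cv2.convexHull(proj(M[n],box(p)).astype(np.float32));a,_=cv2.intersectConvexConvex(H,hulls[n])
        t+=cv2.contourArea(H)+cv2.contourArea(hulls[n])-2*a
    return t
for ns in(("side",),("side","scene")):
    r=minimize(cost,[.59,-.155,.08],args=(ns,),method="Nelder-Mead",options=dict(initial_simplex=[[.59,-.155,.08],[.61,-.155,.08],[.59,-.135,.08],[.59,-.155,.15]]))
    print(ns,r.x,r.fun)
    for n in M: print(n,proj(M[n],box(r.x)).round(0).tolist())
    c,s=np.cos(r.x[2]),np.sin(r.x[2])
    for q in((-.03,-.165,.16),): 
        w=np.array([c*q[0]-s*q[1]+r.x[0],s*q[0]+c*q[1]+r.x[1],q[2]]);print("knob",w,[proj(M[n],w).round(0) for n in M])
E
```

```text
scene [[235.0, 250.0], [252.0, 334.0], [73.0, 371.0], [69.0, 360.0], [91.0, 273.0]]
side [[524.0, 386.0], [443.0, 477.0], [328.0, 362.0], [328.0, 356.0], [402.0, 301.0], [429.0, 310.0]]
('side',) [ 0.59100797 -0.1573252   0.09187317] 948.4721430502832
scene [[92.0, 283.0], [88.0, 272.0], [237.0, 258.0], [236.0, 247.0], [71.0, 376.0], [65.0, 363.0], [255.0, 337.0], [254.0, 325.0]]
side [[445.0, 479.0], [448.0, 472.0], [327.0, 361.0], [327.0, 353.0], [524.0, 388.0], [528.0, 381.0], [407.0, 299.0], [409.0, 291.0]]
knob [ 0.57627225 -0.32438165  0.16      ] [array([110., 238.]), array([459., 362.])]
('side', 'scene') [ 0.58359747 -0.15791116  0.09335021] 1912.991399002145
scene [[93.0, 281.0], [89.0, 270.0], [237.0, 256.0], [235.0, 245.0], [72.0, 373.0], [66.0, 360.0], [255.0, 334.0], [253.0, 322.0]]
side [[442.0, 482.0], [446.0, 475.0], [324.0, 363.0], [324.0, 355.0], [522.0, 390.0], [526.0, 383.0], [405.0, 300.0], [407.0, 292.0]]
knob [ 0.56910852 -0.32498919  0.16      ] [array([111., 236.]), array([456., 365.])]
```

>>> carry_out(
  commands=[
    [[0,0,-20,8,-3],[0,0,-32,10,-2.5],[0,0,-32,10,0],[0,0,-32,10,0],[0,0,-20,10,0],[0,0,-8,5,0],[0,0,0,0,0],[0,0,0,0,0]],
  ],
)

```text
time: 12.1
position: [0.5905, -0.135, 0.1702]
tool_rot: [-0.033, 0.723, 0.042, 0.689]
ft_force: [-0.5, 0.3, -2.8]
grip_width: 0.0513
```

```bash
python3 - <<'E'
from h import *
import cv2,pickle
to([.605,-.155,.135],np.pi/2+.093);print(st()[1].round(3))
m=robot.camera_model("wrist");pickle.dump(m,open("w2.pkl","wb"))
cv2.imwrite("pics/w2.png",robot.camera("wrist")[:,:,::-1])
p=np.array([.587,-.157,.093]);c,s=np.cos(p[2]),np.sin(p[2])
def sh(x,y,z):return np.array([c*x-s*y+p[0],s*x+c*y+p[1],z])
def cr(x,y,z):return sh(-.0892+x*.939-z*.343,y,.062+x*.343+z*.939)
for q in((0,31,26),(0,-31,26),(45,31,8),(45,-31,8)):
    print(q,proj(m,cr(*(np.array(q)/1000))).round(0))
print("deck corner",proj(m,sh(-.13,.06,.03)))
E
```

```text
t 12.1 pos [ 0.5905 -0.135   0.1702] yawy 1.676 q6 -2.07 w 0.0513 F [-0.5  0.3 -2.8] | shift [ 34.3 -21.9  14. ] twist 0.7029906505717843
[[-0.049 -0.105  0.993]
 [ 0.009  0.994  0.106]
 [-0.999  0.014 -0.048]]
(0, 31, 26) [335.  81.]
(0, -31, 26) [225.  79.]
(45, 31, 8) [333. 168.]
(45, -31, 8) [229. 167.]
deck corner [374.82999405  43.54642566]
```

View pics/w2.png

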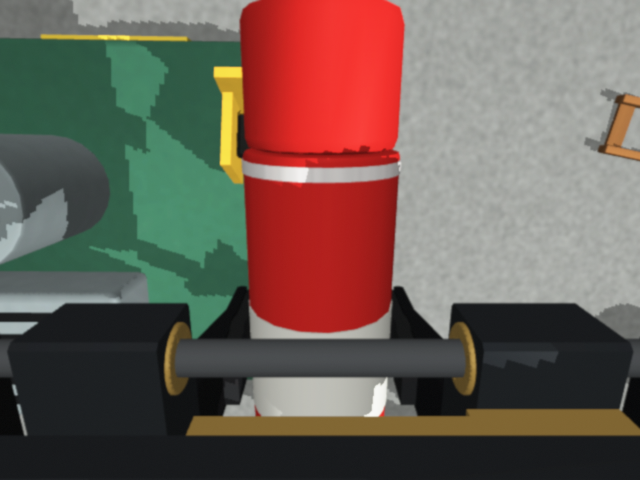

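The yellow cup's left cheek and the end wall's inner top edge, at (215,78), match the projection to about 2 px. I'm checking the grip's distance from the nose in the same picture.

```bash
python3 - <<'E'
from h import *
import pickle
m=pickle.load(open("w2.pkl","rb"));o,R=st();g=np.array([.5905,-.135,.1702])-.019*R[:,0]
for r,k in((10,"nose"),(152,"capedge")):
    a=(plane(m,(243,r),g[2]-.002)+plane(m,(402,r),g[2]-.002))/2;print(k,a,(g-a)@[np.cos(.1),np.sin(.1),0],(plane(m,(402,r),g[2])-plane(m,(243,r),g[2])))
to([.605,-.155,.115],np.pi/2+.093);print(st()[1][:,0].round(3))
E
```

```text
nose [ 0.47923042 -0.1454253   0.18717594] 0.1126712231715395 [-0.00559796  0.05044313  0.        ]
capedge [ 0.52385752 -0.14057822  0.18717594] 0.06778317906534405 [-0.00579758  0.05447238  0.        ]
t 12.15 pos [ 0.5901 -0.1346  0.1701] yawy 1.677 q6 -2.07 w 0.0514 F [-0.3  0.1 -3.9] | shift [ 54.1 -22.7  15.2] twist 0.7408493074372404
[-0.049  0.009 -0.999]
```

>>> carry_out(
  commands=[
    [[0,5,-12,10,0.7],[0,10,-10,8,0],[0,10,0,0,0],[0,10,0,0,0],[0,5,0,0,0],[0,0,0,0,0]],
  ],
  force=12,
)

```text
time: 12.65
position: [0.6029, -0.1455, 0.1234]
tool_rot: [-0.029, 0.727, 0.042, 0.685]
ft_force: [-1.4, 0.7, -3.3]
grip_width: 0.0513
```

```bash
python3 - <<'E'
from h import *
to([.610,-.155,.095],np.pi/2+.093);print(st()[1][:,0].round(3))
E
```

```text
t 12.65 pos [ 0.6029 -0.1455  0.1234] yawy 1.671 q6 -2.08 w 0.0513 F [-1.4  0.7 -3.3] | shift [ 27.8 -10.7   7.7] twist 0.4160945427084391
[-0.06   0.016 -0.998]
```

>>> carry_out(
  commands=[
    [[0,0,-9,7,0.4],[0,0,-3,3,0],[0,0,0,0,0],[0,0,0,0,0]],
  ],
)

```text
time: 12.98
position: [0.6143, -0.156, 0.1223]
tool_rot: [-0.027, 0.727, 0.04, 0.684]
ft_force: [-0.5, 0.2, -3.1]
grip_width: 0.0517
```

```bash
python3 - <<'E'
from h import *
to([.610,-.155,.095],np.pi/2+.093);print(st()[1][:,0].round(3))
E
```

```text
t 12.98 pos [ 0.6143 -0.156   0.1223] yawy 1.665 q6 -2.08 w 0.0517 F [-0.5  0.2 -3.1] | shift [27.5  0.8 -2.5] twist 0.06364784022410389
[-0.062  0.017 -0.998]
```

>>> carry_out(
  commands=[
    [[0,6,0,-2,0],[0,6,0,-1,0],[0,5,0,0,0],[0,5,0,0,0],[0,4,0,0,0],[0,4,0,0,0]],
  ],
  force=7,
)

```text
time: 13.48
position: [0.6098, -0.1563, 0.0919]
tool_rot: [-0.027, 0.726, 0.04, 0.686]
ft_force: [0.6, 0.1, -2.6]
grip_width: 0.0516
```

```bash
python3 - <<'E'
from h import *
to([.60,-.155,.08],np.pi/2+.093);print(st()[1][:,0].round(3))
E
```

```text
t 13.48 pos [ 0.6098 -0.1563  0.0919] yawy 1.664 q6 -2.08 w 0.0516 F [ 0.6  0.1 -2.6] | shift [12.5  2.  -8.9] twist 0.036216079956469915
[-0.058  0.015 -0.998]
```

>>> carry_out(
  commands=[
    [[0,4,0,0,0],[0,4,0,0,0],[0,4,0,0,0],[0,4,0,0,0]],
  ],
  force=6,
)

```text
time: 13.82
position: [0.6105, -0.1543, 0.0773]
tool_rot: [-0.026, 0.725, 0.04, 0.687]
ft_force: [-1.1, 1.3, 6.2]
grip_width: 0.0512
```

```bash
python3 - <<'E'
from h import *
import cv2
to([.60,-.155,.08],np.pi/2+.093);print(st()[1][:,0].round(3))
cv2.imwrite("pics/s7.png",np.hstack([cv2.resize(robot.camera("scene")[190:350,130:330,::-1],(400,320)),cv2.resize(robot.camera("side")[260:420,300:500,::-1],(400,320))]))
E
```

```text
t 13.82 pos [ 0.6105 -0.1543  0.0773] yawy 1.664 q6 -2.08 w 0.0512 F [-1.1  1.3  6.2] | shift [ -2.2   0.3 -10.6] twist -0.012629471033940283
[-0.055  0.018 -0.998]
```

View pics/s7.png

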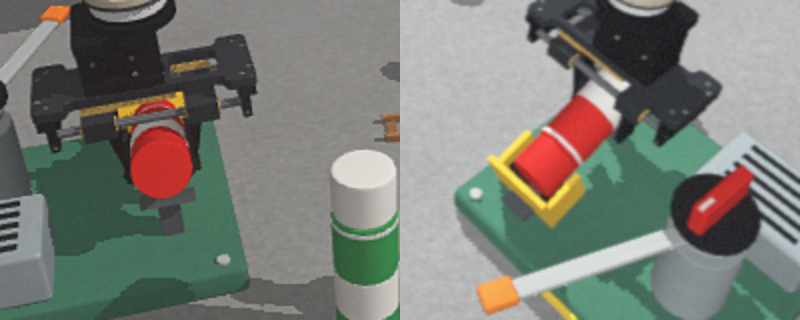

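The can now slopes with its nose in the cup, and the 6 N upward force says it's bearing on the blocks. I'm sliding it downhill onto the end wall.

>>> carry_out(
  commands=[
    [[0,0,0,-3,0],[0,1,0,-4,0],[0,1,0,-4,0],[0,1,0,-4,0]],
  ],
  force=8,
)

```text
time: 14.25
position: [0.5997, -0.1569, 0.0747]
tool_rot: [-0.027, 0.721, 0.039, 0.691]
ft_force: [12.8, 4.1, -0.6]
grip_width: 0.0508
```

```bash
python3 - <<'E'
from h import *
to([.60,-.155,.08],np.pi/2+.093)
E
```

```text
t 14.25 pos [ 0.5997 -0.1569  0.0747] yawy 1.663 q6 -2.09 w 0.0508 F [12.8  4.1 -0.6] | shift [-5.2  2.   0.3] twist -0.037322176595534155
```

>>> carry_out(
  commands=[
    [[1,0,0,0,0],[1,0,0,0,0],[1,0,0,0,0],[1,0,0,0,0],[1,0,0,0,0],[1,0,0,0,0],[1,0,0,0,0],[1,-10,0,0,0]],
  ],
)

```text
time: 14.92
position: [0.5965, -0.1577, 0.0836]
tool_rot: [-0.026, 0.723, 0.039, 0.689]
ft_force: [-1.2, 0.2, -0.1]
grip_width: 0.0869
```

>>> carry_out(
  commands=[
    [[1,-20,0,0,0],[1,-40,0,0,0],[1,-40,0,0,0],[1,-40,0,0,0],[1,-20,0,0,0],[1,0,0,0,0],[1,0,0,0,0],[1,0,0,0,0]],
  ],
)

```text
time: 15.58
position: [0.6043, -0.1602, 0.2554]
tool_rot: [-0.027, 0.723, 0.039, 0.69]
ft_force: [0.1, -0.4, -0.2]
grip_width: 0.0869
```

```bash
python3 - <<'E'
from h import *
import cv2,pickle
to([.60,-.155,.24],np.pi/2+.093);print(st()[1][:,0].round(3))
p=np.array([.587,-.157,.093]);c,s=np.cos(p[2]),np.sin(p[2])
def sh(x,y,z):return np.array([c*x-s*y+p[0],s*x+c*y+p[1],z])
def cr(x,y,z):return sh(-.0892+x*.939-z*.343,y,.062+x*.343+z*.939)
m=robot.camera_model("wrist");pickle.dump(m,open("w3.pkl","wb"))
w=robot.camera("wrist");sd=robot.camera("side")
cv2.imwrite("pics/w3.png",np.hstack([w[:400,100:500,::-1],cv2.resize(sd[270:470,320:520,::-1],(400,400))]))
for q in((0,0,26),(0,31,26),(0,-31,26),(41,0,26),(190,0,26)):
    a=cr(*(np.array(q)/1000));print(q,(proj(m,a)-[100,0]).round(0),((proj(M["side"],a)-[320,270])*2+[400,0]).round(0))
k=sh(-.03,-.165,.191);print("knob",k,(proj(M["side"],k)-[320,270])*2+[400,0])
E
```

```text
t 15.58 pos [ 0.6043 -0.1602  0.2554] yawy 1.663 q6 -2.1 w 0.0869 F [ 0.1 -0.4 -0.2] | shift [15.6  5.3 -3.1] twist -0.051981021090518144
[-0.048  0.014 -0.999]
(0, 0, 26) [221.  80.] [477. 156.]
(0, 31, 26) [262.  80.] [455. 136.]
(0, -31, 26) [180.  80.] [500. 177.]
(41, 0, 26) [221. 133.] [506. 126.]
(190, 0, 26) [223. 336.] [605.  22.]
knob [ 0.57245253 -0.32407295  0.191     ] [682.69898844 165.65417235]
```

View pics/w3.png

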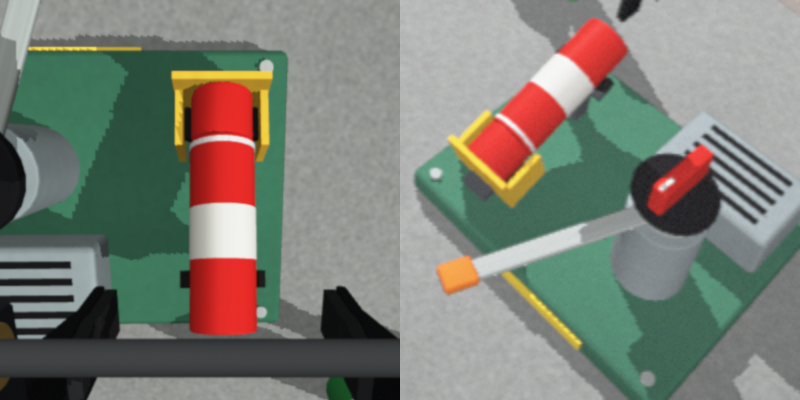

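The can is seated: its nose meets the wall at row 81, and the cap edge and base are within 3 px of the projection, centred in the cup. I'll go over the knob and measure its bar from numbers only.

>>> carry_out(
  commands=[
    [[1,-10,-20,-3,0],[1,0,-33,-6,0],[1,0,-33,-6,0],[1,0,-33,-6,0],[1,0,-28,-4,0],[1,0,-10,0,0],[1,0,0,0,0],[1,0,0,0,0]],
  ],
)

```text
time: 16.35
position: [0.5862, -0.3177, 0.2431]
tool_rot: [-0.02, 0.733, 0.048, 0.679]
ft_force: [0.2, 0.1, 0.1]
grip_width: 0.0872
```

```bash
cat > k.py <<'E'
from h import *
import cv2
to([.5725,-.324,.26],None)
m=robot.camera_model("wrist");im=robot.camera("wrist");h=cv2.cvtColor(im,cv2.COLOR_RGB2HSV)
for v in(70,150,200):
    b=cv2.inRange(h,np.array((0,120,v)),np.array((8,255,255)));N,l,s,c=cv2.connectedComponentsWithStats(b)
    for i in range(1,N):
        if s[i,4]>300:
            r=cv2.minAreaRect(np.argwhere(l==i)[:,::-1].astype(np.float32));bx=cv2.boxPoints(r)
            P=np.array([plane(m,u,.191)[:2] for u in bx]);e=P[1]-P[0],P[2]-P[1];e=max(e,key=np.linalg.norm)
            print(v,s[i].tolist(),"centre",P.mean(0).round(4),"dims",sorted([np.linalg.norm(P[1]-P[0]).round(3),np.linalg.norm(P[2]-P[1]).round(3)]),"ang",np.arctan2(e[1],e[0])%np.pi)
E
python3 k.py
```

```text
t 16.35 pos [ 0.5862 -0.3177  0.2431] yawy 1.666 q6 -2.32 w 0.0872 F [0.2 0.1 0.1] | shift [-16.   -4.3 -15.5] twist None
70 [473, 133, 70, 61, 3412] centre [ 0.5155 -0.2224] dims [np.float64(0.03), np.float64(0.036)] ang 1.7554453468459539
70 [292, 183, 31, 121, 3087] centre [ 0.5692 -0.3234] dims [np.float64(0.015), np.float64(0.066)] ang 0.062026982953223175
70 [475, 192, 74, 65, 4194] centre [ 0.548  -0.2132] dims [np.float64(0.035), np.float64(0.039)] ang 1.7240266652808656
70 [481, 308, 47, 32, 1226] centre [ 0.6057 -0.2062] dims [np.float64(0.019), np.float64(0.027)] ang 1.6268147929734464
150 [485, 133, 58, 57, 2798] centre [ 0.5144 -0.219 ] dims [np.float64(0.029), np.float64(0.03)] ang 1.705332699373458
150 [293, 186, 29, 118, 2796] centre [ 0.5699 -0.3232] dims [np.float64(0.014), np.float64(0.065)] ang 0.05555323549585767
150 [487, 192, 62, 63, 3420] centre [ 0.5474 -0.2096] dims [np.float64(0.032), np.float64(0.035)] ang 0.26746692878997735
150 [493, 309, 34, 30, 892] centre [ 0.6053 -0.2028] dims [np.float64(0.018), np.float64(0.019)] ang 1.6497144709851592
200 [502, 133, 41, 55, 1807] centre [ 0.5135 -0.2137] dims [np.float64(0.022), np.float64(0.028)] ang 0.1608058886111534
200 [295, 189, 27, 115, 2345] centre [ 0.5706 -0.3228] dims [np.float64(0.013), np.float64(0.063)] ang 0.05615291707020598
200 [508, 192, 41, 62, 2198] centre [ 0.5465 -0.2039] dims [np.float64(0.021), np.float64(0.035)] ang 0.24744420368721287
200 [513, 309, 14, 29, 305] centre [ 0.6046 -0.197 ] dims [np.float64(0.008), np.float64(0.017)] ang 0.2027251201953731
```

>>> carry_out(
  commands=[
    [[0.6,0,-4,-6,2],[0.6,15,0,-6,0],[0.6,20,0,0,0],[0.6,20,0,0,0],[0.6,8,0,0,0],[0.6,0,0,0,0],[0.6,0,0,0,0]],
  ],
)

```text
time: 16.98
position: [0.5708, -0.306, 0.1788]
tool_rot: [-0.01, 0.734, 0.042, 0.678]
ft_force: [0.2, 0.0, 0.2]
grip_width: 0.0542
```

```bash
python3 - <<'E'
from h import *
to([.5685,-.3233,.166],np.pi/2+.06);print(st()[1][:,0].round(3))
E
```

```text
t 16.98 pos [ 0.5708 -0.306   0.1788] yawy 1.642 q6 -2.29 w 0.0542 F [0.2 0.  0.2] | shift [ 12.3 -17.7  -2.5] twist 0.6367816006350348
[-0.082  0.042 -0.996]
```

>>> carry_out(
  commands=[
    [[0.6,0,-12,0,0.6],[0.6,0,-5,0,0],[0.6,6,0,0,0],[0.6,4,0,0,0],[0.6,0,0,0,0],[0.6,0,0,0,0]],
  ],
)

```text
time: 17.48
position: [0.5743, -0.3252, 0.1715]
tool_rot: [-0.008, 0.732, 0.036, 0.68]
ft_force: [0.2, -0.4, 0.2]
grip_width: 0.0524
```

```bash
python3 - <<'E'
from h import *
to([.5685,-.3233,.166],np.pi/2+.06);print(st()[1][:,0].round(3))
E
```

```text
t 17.48 pos [ 0.5743 -0.3252  0.1715] yawy 1.632 q6 -2.3 w 0.0524 F [ 0.2 -0.4  0.2] | shift [ 6.   2.1 -5.2] twist 0.07692636165370036
[-0.075  0.036 -0.997]
```

>>> carry_out(
  commands=[
    [[0.6,3,2,-6,0],[0.6,2,0,0,0],[0,0,0,0,0],[0,0,0,0,0],[0,0,0,0,0],[0,0,0,0,0],[0,0,0,0,0],[0,0,0,0,0]],
  ],
  force=30,
)

```text
time: 18.15
position: [0.5668, -0.323, 0.167]
tool_rot: [-0.008, 0.732, 0.036, 0.68]
ft_force: [-1.0, 0.1, 0.7]
grip_width: 0.02
```

>>> carry_out(
  commands=[
    [[0,0,0,0,0],[0,0,0,0,0],[0,0,0,0,0],[0,0,0,0,0]],
  ],
)

```text
time: 18.48
position: [0.5669, -0.3242, 0.167]
tool_rot: [-0.01, 0.732, 0.035, 0.68]
ft_force: [0.7, -0.6, -0.6]
grip_width: 0.0153
```

```bash
python3 - <<'E'
from h import *
to([.5685,-.3233,.158],np.pi/2+.06);print(st()[1][:,0].round(3))
E
```

```text
t 18.48 pos [ 0.5669 -0.3242  0.167 ] yawy 1.633 q6 -2.31 w 0.0153 F [ 0.7 -0.6 -0.6] | shift [8.9 0.4 2.3] twist 0.10540113713231367
[-0.075  0.034 -0.997]
```

Gripped at 15.3 mm. Now I push down.

>>> carry_out(
  commands=[
    [[0,4,0,0,0],[0,4,0,0,0],[0,3,0,0,0],[0,3,0,0,0]],
  ],
  force=40,
)

```text
time: 18.82
position: [0.567, -0.3243, 0.1592]
tool_rot: [-0.011, 0.731, 0.034, 0.681]
ft_force: [-2.0, 1.0, 10.3]
grip_width: 0.0151
```

>>> carry_out(
  commands=[
    [[0,2,0,0,4],[0,2,0,0,6],[0,2,0,0,6],[0,2,0,0,6],[0,2,0,0,6],[0,2,0,0,6]],
  ],
)

```text
time: 19.32
position: [0.5678, -0.3216, 0.1602]
tool_rot: [0.197, 0.705, -0.189, 0.654]
ft_force: [-1.1, 1.1, 9.1]
grip_width: 0.0147
```

```bash
python3 - <<'E'
from h import *
to([.5685,-.3233,.158],np.pi/2+.06);print(st()[1][:,0].round(3),st()[0]["moment"])
E
```

```text
t 19.32 pos [ 0.5678 -0.3216  0.1602] yawy 1.017 q6 -1.69 w 0.0147 F [-1.1  1.1  9.1] | shift [ 2.1 -1.   1.7] twist -35.16732143998711
[-0.066  0.03  -0.997] [0.6279482  0.22793021 0.07135238]
```

>>> carry_out(
  commands=[
    [[0,2,0,0,6],[0,2,0,0,6],[0,1,0,0,4],[0,-1,0,0,2],[0,-2,0,0,0],[0,-2,0,0,0]],
  ],
)

```text
time: 19.82
position: [0.5688, -0.3205, 0.162]
tool_rot: [0.306, 0.662, -0.301, 0.614]
ft_force: [1.5, -2.8, -11.5]
grip_width: 0.015
```

```bash
python3 - <<'E'
from h import *
to([.5685,-.3233,.158],np.pi/2+.06);print(st()[1][:,0].round(3),st()[0]["moment"])
E
```

```text
t 19.82 pos [ 0.5688 -0.3205  0.162 ] yawy 0.684 q6 -1.36 w 0.015 F [  1.5  -2.8 -11.5] | shift [ 3.9 -1.9  2.2] twist -54.27594715606156
[-0.059  0.035 -0.998] [-0.15656415 -0.86468353  0.06777194]
```

>>> carry_out(
  commands=[
    [[0,1,0,0,2],[0,-1,0,0,2],[0,-1,0,0,2],[0,-1,0,0,0]],
  ],
)

```text
time: 20.15
position: [0.5692, -0.3202, 0.1625]
tool_rot: [0.339, 0.646, -0.335, 0.596]
ft_force: [0.5, -2.9, -7.5]
grip_width: 0.0148
```

>>> carry_out(
  commands=[
    [[0,1,0,0,2],[0,-1,0,0,2],[0,-1,0,0,0],[0,-1,0,0,0]],
  ],
)

```text
time: 20.48
position: [0.5693, -0.3199, 0.1669]
tool_rot: [0.361, 0.635, -0.356, 0.584]
ft_force: [1.5, -3.5, -19.6]
grip_width: 0.0148
```

```bash
python3 - <<'E'
from h import *
to([.5685,-.3233,.158],np.pi/2+.06);print(st()[1][:,0].round(3),st()[0]["moment"])
E
```

```text
t 20.48 pos [ 0.5693 -0.3199  0.1669] yawy 0.508 q6 -1.19 w 0.0148 F [  1.5  -3.5 -19.6] | shift [ 8.8 -2.1  3.1] twist -64.3116866543364
[-0.059  0.042 -0.997] [-0.41313603 -1.30151572 -0.07010008]
```

The knob rose to its starting height of 0.167 at about 1.125 rad. I'll check the lock with a small twist, without pushing.

>>> carry_out(
  commands=[
    [[0,1,0,0,0],[0,0.5,0,0,4],[0,0,0,0,4],[0,0,0,0,4]],
  ],
)

```text
time: 20.82
position: [0.5696, -0.3196, 0.1668]
tool_rot: [0.42, 0.594, -0.42, 0.543]
ft_force: [0.2, -1.1, -3.2]
grip_width: 0.0159
```

```bash
python3 - <<'E'
from h import *
to([.5685,-.3233,.158],np.pi/2+.06);print(st()[1][:,0].round(3),st()[0]["moment"])
E
```

```text
t 20.82 pos [ 0.5696 -0.3196  0.1668] yawy 0.3 q6 -0.98 w 0.0159 F [ 0.2 -1.1 -3.2] | shift [ 8.7 -1.8  3.7] twist -76.26753707584409
[-0.058  0.043 -0.997] [-0.00447678 -0.47207746  0.816556  ]
```

The moment went to 0.82 N m against about 0.1 N m when it turns freely, so the knob is locked. I'm unwinding the twist, releasing and lifting.

>>> carry_out(
  commands=[
    [[0,0,0,0,-5],[0,0,0,0,-5],[0.6,0,0,0,0],[0.6,0,0,0,0],[0.6,0,0,0,0],[0.6,0,0,0,0],[0.6,0,0,0,0]],
  ],
)

```text
time: 21.4
position: [0.5694, -0.3193, 0.169]
tool_rot: [0.368, 0.63, -0.366, 0.578]
ft_force: [0.3, 0.6, -0.9]
grip_width: 0.0406
```

>>> carry_out(
  commands=[
    [[0.6,-5,0,0,0],[0.6,-15,0,0,0],[0.6,-30,0,0,0],[0.6,-30,0,0,0],[0.6,-10,0,0,0],[0.6,0,0,0,0],[0.6,0,0,0,0]],
  ],
)

```text
time: 21.98
position: [0.5749, -0.3224, 0.2641]
tool_rot: [0.368, 0.63, -0.366, 0.577]
ft_force: [-0.6, 0.0, -0.2]
grip_width: 0.0524
```

```bash
python3 k.py; python3 - <<'E'
from h import *
import cv2
im=robot.camera("side");cv2.imwrite("pics/s8.png",np.hstack([cv2.resize(im[270:470,320:520,::-1],(400,400)),cv2.resize(robot.camera("scene")[180:380,60:260,::-1],(400,400))]))
E
```

```text
t 21.98 pos [ 0.5749 -0.3224  0.2641] yawy 0.479 q6 -1.15 w 0.0524 F [-0.6  0.  -0.2] | shift [ 4.1 -2.7  0.6] twist None
70 [320, 0, 60, 58, 2546] centre [ 0.5236 -0.1996] dims [np.float64(0.028), np.float64(0.029)] ang 1.80077091495685
70 [398, 0, 58, 80, 2387] centre [ 0.5643 -0.1871] dims [np.float64(0.018), np.float64(0.038)] ang 1.71682835319046
70 [482, 24, 117, 100, 7500] centre [ 0.6269 -0.1745] dims [np.float64(0.042), np.float64(0.051)] ang 0.17119932158856482
70 [304, 203, 29, 111, 2652] centre [ 0.5702 -0.321 ] dims [np.float64(0.016), np.float64(0.068)] ang 2.0756345662050504
150 [320, 0, 60, 40, 1688] centre [ 0.5219 -0.1948] dims [np.float64(0.021), np.float64(0.027)] ang 0.1849873880989597
150 [404, 0, 52, 63, 1811] centre [ 0.5635 -0.1825] dims [np.float64(0.018), np.float64(0.029)] ang 1.7056630287462273
150 [487, 24, 112, 85, 5957] centre [ 0.626 -0.17 ] dims [np.float64(0.033), np.float64(0.05)] ang 0.16721904564075976
150 [306, 204, 26, 110, 2397] centre [ 0.5704 -0.3212] dims [np.float64(0.014), np.float64(0.067)] ang 2.0746373912621445
200 [324, 0, 32, 16, 350] centre [ 0.517  -0.1945] dims [np.float64(0.007), np.float64(0.016)] ang 0.4683625019933027
200 [410, 0, 46, 47, 1306] centre [ 0.563  -0.1786] dims [np.float64(0.018), np.float64(0.021)] ang 1.7168287725441629
200 [493, 24, 105, 70, 4351] centre [ 0.6251 -0.166 ] dims [np.float64(0.024), np.float64(0.05)] ang 0.1729490889164754
200 [307, 209, 24, 104, 2032] centre [ 0.571  -0.3221] dims [np.float64(0.013), np.float64(0.064)] ang 2.075259471007178
```

View pics/s8.png

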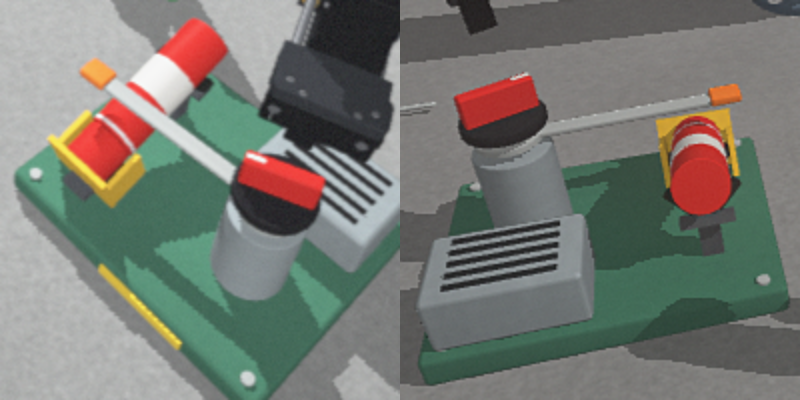

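The bar lies across the seated can and clears it, the knob is turned 1.12 rad, and the gripper is clear of everything. Handing in.

```bash
python3 -c "
from rig import robot
print(robot.hand_in())"
```

```text
the job is handed in; nothing more can be done
None
```

The red can is seated nose-down in the cradle and the knob is locked over it. I handed the job in at about 22 s of the 72 s; no verdict was reported.

**Moving the can:** I lifted it out of the carton by its cap and pivoted it down onto the counter. I re-gripped it near its middle and lowered it into the cradle, then slid it against the end wall (about 13 N felt) and released it. The first attempt to tip the can did nothing because it hadn't touched the counter yet; I pressed down until I felt contact and repeated it.

**Locking the knob:** I pushed it down and turned it clockwise, and it sprang back to its starting height at about 1.12 rad.

**Last checks:**
- **Can:** in the wrist view the nose sat at the end wall. The cap edge and base were within 3 px of where a seated can should appear, and it was centred in the cup. In the last picture it still looked seated, with the bar across above it.
- **Lock:** the knob resisted 0.8 N m of twist with no push, against about 0.1 N m when it turns freely. I measured the turn as 1.124 rad from the picture.
- **Other objects:** the gripper ended clear of everything. I felt no unexpected contacts, but I did not re-measure the other cans, tin, bottle and jar.

**Disagreements:**
- My first estimate of the can's position from the fixed cameras was about 9 mm off the wrist camera's.
- The grip's distance from the nose came out between 100 and 113 mm depending on the method; I used 109 mm.
- The tool drifted up to about 5° off vertical over the run, without visible harm.

I viewed 13 pictures, three over the budget of 10.

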